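Fetch the sample pot from between the jars for the microscope

ROBOT

A 6-joint arm with a two-finger parallel gripper is mounted at the origin on the work surface. World frame = base frame: x ahead of the robot, y to its left, z up, the work surface at z = 0. Lengths are in mm, angles in rad, forces in N, time in s.
With the tool pointing down it reaches from about 275 to 775 mm from the base axis. Payload 14.6 kg.
Tool frame: the origin (TCP) lies at the very end of the fingers, on their centre line; the grasp point (between the pads) lies r.hold_point_z behind it (r.hold_point_z is the distance from the TCP to the grasp point, in mm); z points along the fingers, y is the line along which they close (so a half turn about z gives the same grasp; the last joint's range is limited). The gripper opens to 85 mm and grips with 20 to 120 N. Pads are 22 mm wide; open, the fingers measure 114 mm over their backs; the gripper's body (76 mm by 85 mm) begins 54 mm behind the grasp point. The pads swing forward as they close: fully open they stand 13 mm farther back than shut.
Start: joints at [-1.366, 0.263, -0.048, 1.259, 0, 1.415], TCP at [184.84, -491.388, 231.278] pointing down, gripper open.
Joint ranges: [-2.65, 2.65], [-0.89, 1.7], [-1.18, 1.37], [-2.13, 2.11], [-1.35, 1.29], [-3.14, 3.14]. Speed limits (rad/s): [1.89, 1.89, 2.57, 2.79, 3.14, 3.14].

INTERFACE

Orientations are given as a unit quaternion [x, y, z, w].
In Python, from station import r gives the robot as it stands.
- The arm moves only by the tool carry_out, never from a script. Its argument "motion" is a list of rows, each a list of 3 entries, a list of its own where there are three numbers: the shift along the tool's x, y, z in cm, then the turn about the tool's z in rad, then the opening, from 0 (shut) to 1 (fully open). A call has 1 to 8 rows; each row shifts and turns the commanded pose from where the row before left it, along the tool's axes as they then stand; what a row does not reach is not made up. A row lasts 1/12 s, in which the tool goes at most 41.7 mm and 7.16 degrees, less where a joint would pass 70% of its speed; a pose out of reach is approached as far as the arm can. A call is refused whole if a number of a shift passes 4.17 or a number of a turn 0.125, either way. A call with a gripper value outside its range is refused whole. The fingers move at their own pace and stop on an object; "squeeze" is the grip in N (left out, the last holds). Time passes only in rows, so rows that do not move let the fingers close. It gives the time, the measured TCP pose, the force, the opening and the grip force at its end, in the units of the state.
- r.state(): the state, without advancing time (a new reading comes with each control period).
- r.grab_frame(name): name is "scene" or "top" or "wrist"; returns the picture (400x640x3 uint8, red, green, blue); there is no depth.
- r.get_calibration(name): a dict with "fx", "fy", "cx", "cy" (pixels), "rvec" (rotation vector, rad) and "tvec" (3), from world to camera coordinates, as OpenCV has them; the wrist camera has in their place "hand_eye" (4x4, takes a point from camera to tool coordinates, whose origin is the TCP and whose axes are the flange's). Camera axes: x right, y down, z forward; pixel columns grow to the right and rows downward; lengths in mm; the calibration is good to about 2 mm. The wrist camera is an equidistant fisheye: a pixel r from the principal point sees the ray r / f radians off the axis. A picture is of the moment at which its call begins: read the wrist's pose just before it. get_calibration takes no time and is no camera call.
- r.sign_off(): hands the job in; it is judged then, once.
The state is a dict: "time_s": time; "q": joint angles; "qvel": joint speeds; "joint_torque": joint torques, N m; "position": TCP position; "tool_rot": TCP orientation; "ft_force": force on the tool from outside, world axes, zero at the start; "moment": the same for the moment, N m; "grip_width": finger opening in mm; "gripper_force": force on a finger pad.
Only numpy, scipy, OpenCV 4.12 (cv2) and the standard library are available. Lean on these libraries where they do the work, as an engineer would, in place of code of your own. Each camera call takes 0.05 s, during which the arm holds its last target. There are 200 camera calls.

TASK

The squat metal sample pot is wedged between a jar and a tall bottle in the wooden caddy: first move the jar and the bottle out of the way onto the steel tray, then stand the pot in the middle of the round glass disc of the white light base, and only then put the jar and the bottle back in the caddy, each standing at the very spot it came from. Set everything down upright and gently without dropping or tipping it, and leave the beaker and the brass weight where they are.

Things in the scene. Friction and masses are not known exactly. Their poses are not given: they have to be found in the camera images.
- jar_center (a point): round white jar with a flat black lid of the same diameter, 46 mm diameter, 92 mm high, about 0.2 kg, loose; the point is its centre, half-way up (46 mm above its underside), z up its axis. It starts in the caddy at one side of the pot (which side varies), its centre 53 mm from the pot's; remember where it stood.
- bottle_center (a point): slim amber bottle with a white cap, 112 mm high, about 0.18 kg, loose; body 40 mm diameter up to 86 mm above its underside, then a shoulder and a 26 mm diameter cap from 94 to 112 mm; the point is its centre, half-way up (56 mm above its underside), z up its axis. It starts in the caddy on the other side of the pot from the jar, its centre 53 mm from the pot's; remember where it stood.
- pot_center (a point): squat round bare-metal sample pot, 48 mm diameter, 40 mm high, about 0.12 kg, loose; the point is its centre, half-way up (20 mm above its underside), z up its axis. It starts in the middle of the caddy, its top 4 mm below the caddy's rim (46 and 50 mm above the table), 7 mm from either long wall and 6 to 9 mm from the jar and the bottle, so that fingers fit in only along the caddy's length and only once both are gone.
- caddy: fixed open wooden box without dividers that holds the jar, the pot and the bottle in a row, outside 74 mm along its x, 182 mm along its y (its long axis, the row), 50 mm high; walls and floor 6 mm thick, so the things stand 6 mm above the table; origin at the centre of its underside, z up; its place and yaw vary.
- tray: fixed shallow steel tray, the side area, 135 mm along its x, 215 mm along its y (long), rim 14 mm high, walls and floor 4 mm thick, so things stand in it 4 mm above the table; empty at the start; origin at the centre of its underside, z up; its place and yaw vary.
- disc (a point): centre of the top face of the round pale glass disc, 72 mm diameter, in the middle of the fixed white microscope light base (150 x 150 mm slab, top at 26 mm); the disc's top, 28 mm above the table, stands 2 mm proud of the slab; z up; its place and yaw vary.
- beaker: bystander: open glass beaker, 68 mm across the rim, 70 mm high, far from the robot on its left (+y); origin at the centre of its underside
- weight: bystander: brass knobbed weight, 52 mm diameter, 64 mm high, far from the robot on its right (-y); origin at the centre of its underside
Not all that is in view belongs to the job. Leave any blue look-alike of the part that bears jar_center alone.

How it is judged (in metres and radians):
On the way, in this order (a step that is already met when the one before it is completed fails the run):
1. the jar and the bottle both stand released on the tray, the pot still in the caddy (x of jar_center in the frame of tray between -0.055 and 0.055 m and y of jar_center in the frame of tray between -0.095 and 0.095 m and z of jar_center in the frame of tray between 0.048 and 0.06 m and linear speed of each of jar, bottle below 0.02 m/s and contact force between the fingers and jar below 0.05 N and angle between each of jar_center, bottle_center's own z axis and vertical below 0.1 rad and x of bottle_center in the frame of tray between -0.055 and 0.055 m and y of bottle_center in the frame of tray between -0.095 and 0.095 m and z of bottle_center in the frame of tray between 0.058 and 0.07 m and contact force between the fingers and bottle below 0.05 N and distance of pot_center from where it was at the start of the episode below 0.06 m), for 0.2 s.
2. the pot stands released in the middle of the glass disc while the jar and the bottle still stand on the tray (x of jar_center in the frame of tray between -0.055 and 0.055 m and y of jar_center in the frame of tray between -0.095 and 0.095 m and z of jar_center in the frame of tray between 0.048 and 0.06 m and linear speed of each of jar, bottle, pot below 0.02 m/s and contact force between the fingers and jar below 0.05 N and angle between each of jar_center, bottle_center, pot_center's own z axis and vertical below 0.1 rad and x of bottle_center in the frame of tray between -0.055 and 0.055 m and y of bottle_center in the frame of tray between -0.095 and 0.095 m and z of bottle_center in the frame of tray between 0.058 and 0.07 m and contact force between the fingers and bottle below 0.05 N and horizontal distance between pot_center and disc below 0.013 m and z of pot_center in the frame of disc between 0.014 and 0.026 m and contact force between the fingers and pot below 0.05 N), for 0.2 s.
At the end, for the whole second after the job is handed in: The pot stands upright, released and at rest on the glass disc with its centre within 13 mm of the disc's centre, and the jar and the bottle stand upright, released and at rest in the caddy, each within 15 mm of the place where it stood at the start (horizontal distance between pot_center and disc below 0.013 m and z of pot_center in the frame of disc between 0.014 and 0.026 m and linear speed of each of pot, jar, bottle below 0.02 m/s and contact force between the fingers and pot below 0.05 N and angle between each of pot_center, jar_center, bottle_center's own z axis and vertical below 0.1 rad and distance of each of jar_center, bottle_center from where it was at the start of the episode below 0.015 m and contact force between the fingers and jar below 0.05 N and contact force between the fingers and bottle below 0.05 N); the robot touches nothing.
It fails at once if the jar, the bottle or the pot is tipped over (by more than 0.6 rad) (angle between any of jar_center, bottle_center, pot_center's own z axis and vertical above 0.6 rad).
It fails at once if the jar, the bottle or the pot is dropped (moves at over 0.6 m/s out of the fingers) ((linear speed of jar above 0.6 m/s and contact force between the fingers and jar below 0.05 N) or (linear speed of bottle above 0.6 m/s and contact force between the fingers and bottle below 0.05 N) or (linear speed of pot above 0.6 m/s and contact force between the fingers and pot below 0.05 N)).
It fails at once if the beaker or the weight is shifted by more than 30 mm (distance of any of beaker, weight from where it was at the start of the episode above 0.03 m).
It also fails if it takes over 134 s, if anything falls off the work surface, if the arm or the gripper's body presses on something with over 40 N, if the wrist force passes 120 N, or if a joint passes its speed limit or range.

## Working session

There is one attempt and no reset: what is moved stays moved. The work goes in short steps, Python scripts to look and compute and a tool call to move; the robot and the scene stay as the last step left them, time stands still between calls to the robot, and variables do not carry over. Pictures are saved under pics/ and viewed, at most 14 in all, crops included, and the job is handed in when it is done.

Besides the shell and the picture viewer there is one more tool, called by a JSON object that holds its "method" and its "body". carry_out: Moves the arm, as the interface text tells. Its arguments: {"type":"object","properties":{"motion":{"type":"array","items":{"type":"array"}},"squeeze":{"type":"number"}},"required":["motion"]}

```bash
mkdir -p pics; ls; python3 - <<'E'
from station import r
import cv2
for n in("scene","top"):
    cv2.imwrite(f"pics/{n}0.png",r.grab_frame(n)[:,:,::-1]); print(n,r.get_calibration(n))
print(r.get_calibration("wrist")); print(r.state()); print(r.hold_point_z)
E
```

```text
pics
scene {'fx': 372.0038443966601, 'fy': 372.0038443966601, 'cx': 318.6734525834389, 'cy': 198.710336594162, 'rvec': array([ 0.95750297,  2.50866381, -1.04707033]), 'tvec': array([ 428.66206032, -240.05467662, 1209.00293793])}
top {'fx': 371.1616275653857, 'fy': 371.1616275653857, 'cx': 318.5999638933038, 'cy': 196.64368336691223, 'rvec': array([ 2.2035074 , -2.14625357,  0.02622963]), 'tvec': array([  5.58786163, 594.69447569, 970.92900728])}
{'fx': 309.70691628693146, 'fy': 309.70691628693146, 'cx': 321.5491305985378, 'cy': 198.5446486367756, 'hand_eye': array([[-3.78599465e-04, -9.52303597e-01, -3.05151957e-01,
         7.81671303e+01],
       [ 9.99999917e-01, -3.13997315e-04, -2.60783715e-04,
        -3.20256759e-01],
       [ 1.52528375e-04, -3.05152030e-01,  9.52303636e-01,
        -1.42660141e+02],
       [ 0.00000000e+00,  0.00000000e+00,  0.00000000e+00,
         1.00000000e+00]])}
{'time_s': 0.1, 'q': array([-1.36632867e+00,  2.63519361e-01, -4.88567950e-02,  1.25938392e+00,
        2.56115411e-05,  1.41552066e+00]), 'qvel': array([-0.000971  , -0.00112322,  0.00336722,  0.0009861 , -0.00049649,
       -0.00134449]), 'joint_torque': array([ 2.51329206e-03, -6.38578463e+01,  3.85063219e+01,  9.99254436e-03,
       -2.02245433e-04,  2.58037943e-05]), 'position': array([ 184.78485137, -491.16139249,  230.85634749]), 'tool_rot': array([ 9.83866547e-01,  1.78903283e-01,  9.50932658e-07, -4.82042677e-04]), 'ft_force': array([-0.89024442, -0.50475918,  0.27191704]), 'moment': array([-0.00876623, -0.01960465,  0.00538922]), 'gripper_force': 0.0, 'grip_width': 85.24895812214545}
18.700000000000003
```

View pics/top0.png

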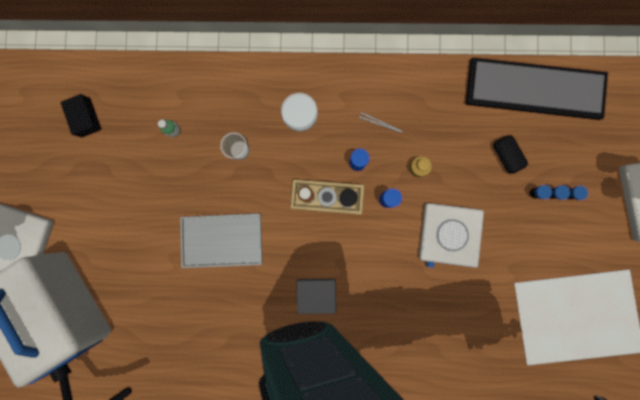

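View pics/scene0.png

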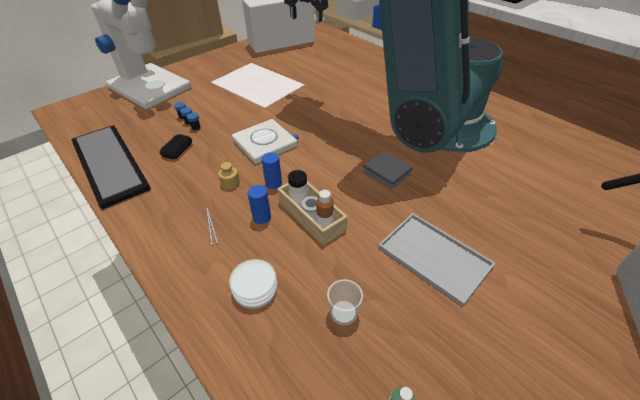

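The top view shows the tray (221,240), the caddy (328,197) with bottle (305,194), pot (327,197) and jar (348,197), and the disc (453,235). Two blue decoys stand at (359,158) and (391,197). The scene view agrees.

```bash
cat > h.py <<'E'
import numpy as np, cv2
from scipy.spatial.transform import Rotation as R
from station import r
def cast(name,uv,z,st=None):
    c=r.get_calibration(name); u,v=(uv[0]-c['cx'])/c['fx'],(uv[1]-c['cy'])/c['fy']
    if name=='wrist':
        th=np.hypot(u,v); s=np.sin(th)/max(th,1e-9); d=np.array([u*s,v*s,np.cos(th)])
        H=c['hand_eye']; Q=R.from_quat(st['tool_rot']).as_matrix()
        o=Q@H[:3,3]+st['position']; d=Q@H[:3,:3]@d
    else:
        M=cv2.Rodrigues(c['rvec'])[0]; o=-M.T@c['tvec']; d=M.T@np.array([u,v,1])
    return (o+d*(z-o[2])/d[2])
def rel(target,yaw=None,st=None):
    """shift in tool axes (cm) to bring TCP to target (mm), and turn (rad) to make tool y lie along world yaw"""
    st=st or r.state(); Q=R.from_quat(st['tool_rot']).as_matrix()
    s=Q.T@(np.array(target)-st['position'])/10
    t=None
    if yaw is not None:
        a=np.arctan2(Q[1,1],Q[0,1]); t=-((yaw-a+np.pi/2)%np.pi-np.pi/2)
    return s.round(2),t
E
python3 - <<'E'
from h import *
for n,uv,z in [("bottle",(305,194),118),("pot",(327.5,197),46),("jar",(348,197),98),("disc",(453,235),28),("trayTL",(180.5,216),14),("trayTR",(260,213.5),14),("trayBR",(262,264.5),14),("trayBL",(181,268),14),("cadL",(292,180),50),("cadTR",(363.5,185),50),("cadBR",(362,213),50),("cadBL",(291,208.5),50),("blue2",(391,197),92),("blue1",(359,158),92),("slabTL",(426,205),26),("slabTR",(484,209),26)]:
    print(n,cast("top",uv,z).round(1))
s=r.state();Q=R.from_quat(s['tool_rot']).as_matrix();print(Q.round(3))
E
```

```text
bottle [594.   50.5 118. ]
pot [592.4  -2.8  46. ]
jar [590.6 -53.3  98. ]
disc [ 503.2 -329.8   28. ]
trayTL [532.8 392.7  14. ]
trayTR [545.3 177.2  14. ]
trayBR [410.1 166.9  14. ]
trayBL [394.  384.4  14. ]
cadL [633.9  90.2  50. ]
cadTR [625.4 -94.5  50. ]
cadBR [553.4 -92.1  50. ]
cadBL [560.1  90.4  50. ]
blue2 [ 593.6 -158.5   92. ]
blue1 [688.1 -78.5  92. ]
slabTL [ 579.1 -260.2   26. ]
slabTR [ 572.6 -409.5   26. ]
[[ 0.936  0.352 -0.   ]
 [ 0.352 -0.936  0.001]
 [ 0.    -0.001 -1.   ]]
```

{"method": "carry_out", "body": {"motion": [[[0, 0, 0], -0.117, 1], [[0, 0, 0], -0.117, 1], [[0, 0, 0], -0.117, 1], [[0, 0, 0], -0.117, 1], [[0, 0, 0], -0.117, 1], [[0, 0, 0], -0.117, 1], [[0, 0, 0], -0.117, 1], [[0, 0, 0], -0.117, 1]], "squeeze": 30}}

```text
time_s: 0.77
position: [184.8, -491.2, 231.0]
tool_rot: [0.796, 0.606, 0.0, -0.0]
ft_force: [-1.0, 0.4, 0.4]
grip_width: 85.2
gripper_force: 0.0
```

{"method": "carry_out", "body": {"motion": [[[0, 0, 0], -0.117, 1], [[0, 0, 0], -0.117, 1], [[2.8, 2.15, 0.2], 0, 1], [[2.8, 2.15, 0.2], 0, 1], [[2.8, 2.15, 0.2], 0, 1], [[2.8, 2.15, 0.2], 0, 1], [[2.8, 2.15, 0.2], 0, 1], [[2.8, 2.15, 0.2], 0, 1]]}}

```text
time_s: 1.43
position: [321.2, -327.3, 219.0]
tool_rot: [0.722, 0.692, 0.0, -0.0]
ft_force: [0.1, -0.4, 0.7]
grip_width: 85.4
gripper_force: 0.0
```

{"method": "carry_out", "body": {"motion": [[[2.8, 2.15, 0.2], 0, 1], [[2.8, 2.15, 0.2], 0, 1], [[2.8, 2.15, 0.2], 0, 1], [[2.8, 2.15, 0.2], 0, 1], [[2.8, 2.15, 0.2], 0, 1], [[2.8, 2.15, 0.2], 0, 1], [[2.8, 2.15, 0.2], 0, 1], [[2.8, 2.15, 0.2], 0, 1]]}}

```text
time_s: 2.1
position: [502.4, -110.3, 203.0]
tool_rot: [0.721, 0.693, -0.0, -0.0]
ft_force: [0.6, -1.5, 0.3]
grip_width: 85.2
gripper_force: 0.0
```

{"method": "carry_out", "body": {"motion": [[[2.8, 2.15, 0.2], 0, 1], [[2.8, 2.15, 0.2], 0, 1], [[2.8, 2.15, 0.2], 0, 1], [[2.8, 2.15, 0.2], 0, 1], [[0, 0, 0], 0, 1], [[0, 0, 0], 0, 1], [[0, 0, 0], 0, 1]]}}

```text
time_s: 2.68
position: [591.8, -3.8, 194.9]
tool_rot: [0.721, 0.693, -0.0, -0.0]
ft_force: [-0.9, -0.1, 0.1]
grip_width: 85.5
gripper_force: 0.0
```

```bash
python3 - <<'E'
from h import *
s=r.state(); f=r.grab_frame("wrist"); cv2.imwrite("pics/w1.png",f[:,:,::-1])
np.savez("w1.npz",f=f,p=s['position'],q=s['tool_rot']); print(s['position'],s['q'],s['time_s'],rel((592,-3,150),-0.041,s))
E
```

```text
[591.76132441  -3.78882094 194.92551051] [-1.43953569e-01  3.90903942e-01  4.53822034e-02  1.22622490e+00
 -2.01000715e-04  1.46746859e+00] 2.6833 (array([0.08, 0.02, 4.49]), np.float64(0.00037421570987583586))
```

View pics/w1.png

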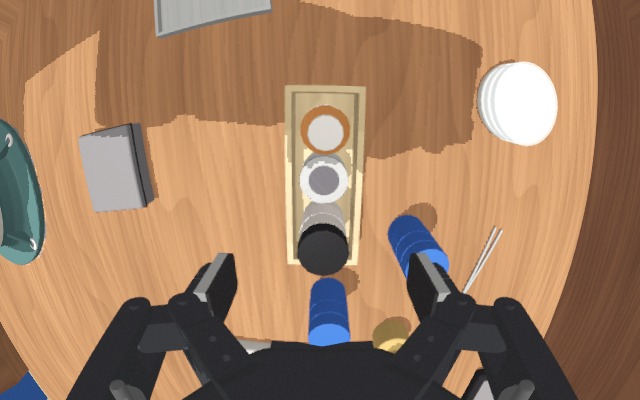

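The wrist view shows the bottle cap at (325,132), the pot top at (324,180) and the jar lid at (323,249). The caddy corners are (285,86), (366,87), (359,265) and (287,265). The blue decoys clear the fingers.

```bash
python3 - <<'E'
from h import *
d=np.load("w1.npz"); s=dict(position=d['p'],tool_rot=d['q']); f=d['f']
g=cv2.cvtColor(f,cv2.COLOR_RGB2GRAY)
m=(g[215:285,290:356]<60).astype(np.uint8)
n,l,st,c=cv2.connectedComponentsWithStats(m); i=1+st[1:,4].argmax(); print("lid",c[i]+[290,215],st[i])
for n,uv,z in [("bottle",(325,132),118),("pot",(324,180),46),("jar",(323,249),98),("c1",(285,86),50),("c2",(366,87),50),("c3",(359,265),50),("c4",(287,265),50),("blueside",(329,335),92)]: print(n,cast("wrist",uv,z,s).round(1))
E
```

```text
lid [324.68501921 251.00128041] [   8    9   50   51 1562]
bottle [596.4  53.5 118. ]
pot [5.94e+02 1.00e-01 4.60e+01]
jar [591.  -47.9  98. ]
c1 [561.9  91.8  50. ]
c2 [635.9  88.1  50. ]
c3 [627.9 -93.6  50. ]
c4 [550.9 -90.5  50. ]
blueside [ 593.2 -154.5   92. ]
```

{"method": "carry_out", "body": {"motion": [[[2.8, 0.08, 1.8], 0, 1], [[2.8, 0.07, 3.5], 0, 1], [[0, 0, 3.5], 0, 1], [[0, 0, 3.0], 0, 1], [[0, 0, 1.5], 0, 1], [[0, 0, 0.8], 0, 1], [[0, 0, 0], 0, 1], [[0, 0, 0], 0, 1]]}}

```text
time_s: 3.4
position: [596.0, 49.5, 57.7]
tool_rot: [0.722, 0.692, 0.0, 0.0]
ft_force: [0.1, -0.6, -0.5]
grip_width: 85.5
gripper_force: 0.0
```

```bash
python3 - <<'E'
from h import *
s=r.state(); f=r.grab_frame("wrist"); cv2.imwrite("pics/w2.png",f[:,:,::-1])
print(s['position'],s['ft_force'],rel((595.6,52,54),-0.041,s))
E
```

```text
[596.04990981  49.544351    57.65685536] [ 0.14748744 -0.56721881 -0.45470471] (array([ 0.24, -0.06,  0.37]), np.float64(-0.0009708080568266997))
```

View pics/w2.png

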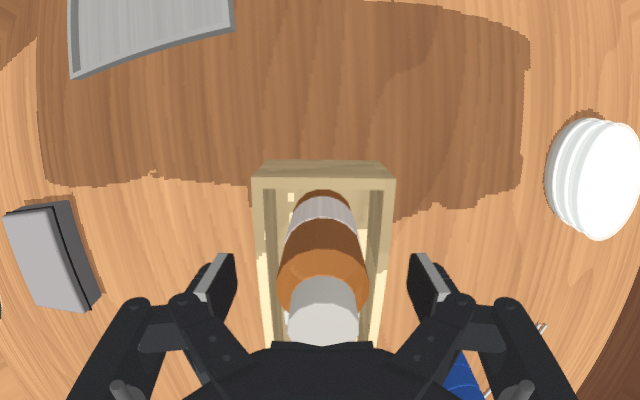

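The bottle is centred laterally between the pads, with its cap at (322,322). I'll nudge slightly and close.

{"method": "carry_out", "body": {"motion": [[[0.24, 0, 0.3], 0, 1], [[0, 0, 0], 0, 0.7], [[0, 0, 0], 0, 0.5], [[0, 0, 0], 0, 0.3], [[0, 0, 0], 0, 0.3], [[0, 0, 0], 0, 0.3], [[0, 0, 0], 0, 0.3], [[0, 0, 0], 0, 0.3]], "squeeze": 30}}

```text
time_s: 4.12
position: [596.2, 52.6, 54.1]
tool_rot: [0.721, 0.692, 0.0, 0.0]
ft_force: [-0.4, -0.2, 5.8]
grip_width: 39.3
gripper_force: 30.1
```

{"method": "carry_out", "body": {"motion": [[[0, 0, 0], 0, 0.2], [[0, 0, 0], 0, 0.2], [[0, 0, 0], 0, 0.2], [[0, 0, 0], 0, 0.2]]}}

```text
time_s: 4.45
position: [596.2, 52.6, 54.1]
tool_rot: [0.721, 0.692, 0.0, 0.0]
ft_force: [-1.0, 0.8, 5.7]
grip_width: 39.3
gripper_force: 30.1
```

{"method": "carry_out", "body": {"motion": [[[0, 0, -0.3], 0, 0.2], [[0, 0, -0.7], 0, 0.2], [[0, 0, -1.5], 0, 0.2], [[0, 0, -2], 0, 0.2], [[0, 0, -2], 0, 0.2], [[0, 0, -1], 0, 0.2], [[0, 0, -0.5], 0, 0.2], [[0, 0, 0], 0, 0.2]]}}

```text
time_s: 5.12
position: [596.3, 52.6, 134.4]
tool_rot: [0.721, 0.692, 0.0, 0.0]
ft_force: [0.1, 0.6, -2.3]
grip_width: 39.3
gripper_force: 30.7
```

{"method": "carry_out", "body": {"motion": [[[1.2, -0.9, 0], 0, 0.2], [[2.2, -1.6, 0], 0, 0.2], [[2.7, -2.0, 0], 0, 0.2], [[3.0, -2.2, 0], 0, 0.2], [[3.0, -2.2, 0], 0, 0.2], [[2.7, -2.0, 0], 0, 0.2], [[1.9, -1.4, 0], 0, 0.2], [[1.0, -0.7, 0], 0, 0.2]]}}

```text
time_s: 5.78
position: [470.4, 236.9, 132.8]
tool_rot: [0.721, 0.693, -0.001, -0.001]
ft_force: [-0.5, 0.2, -2.4]
grip_width: 39.5
gripper_force: 30.8
```

{"method": "carry_out", "body": {"motion": [[[0, 0, 0], 0, 0.2], [[0, 0, 0], 0, 0.2]]}}

```text
time_s: 5.95
position: [472.9, 234.9, 133.2]
tool_rot: [0.721, 0.693, -0.0, -0.0]
ft_force: [0.1, 1.1, -2.4]
grip_width: 39.6
gripper_force: 30.8
```

```bash
python3 - <<'E'
from h import *
s=r.state(); f=r.grab_frame("wrist"); cv2.imwrite("pics/w3.png",f[:,:,::-1])
np.savez("w3.npz",f=f,p=s['position'],q=s['tool_rot'])
print(s['position'],s['ft_force'],rel((473,235,53),-0.041,s))
E
```

```text
[472.94665525 234.90492574 133.18683982] [ 0.14394805  1.06095422 -2.36671962] (array([0.01, 0.01, 8.02]), np.float64(0.0010852539345209689))
```

View pics/w3.png

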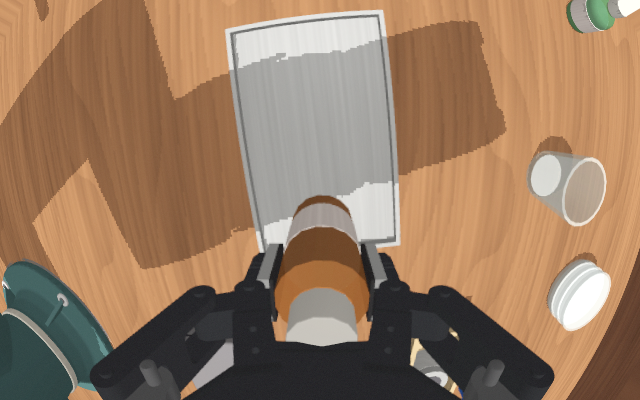

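The bottle is held upright. The tray corners are at about (225,30), (383,11), (399,243) and (265,250). I'll check where the bottle will land on the tray while lowering.

```bash
python3 - <<'E'
from h import *
d=np.load("w3.npz"); s=dict(position=d['p'],tool_rot=d['q'])
c=np.array([cast("wrist",uv,14,s) for uv in [(225,30),(383,11),(399,243),(265,250)]]);print(c.round(1),c.mean(0))
E
```

```text
[[396.2 383.8  14. ]
 [530.8 392.9  14. ]
 [544.8 181.8  14. ]
 [416.3 179.9  14. ]] [472.02340952 284.61192363  14.        ]
```

{"method": "carry_out", "body": {"motion": [[[0, 0, 1], 0, 0.2], [[0, 0, 2], 0, 0.2], [[0, 0, 2.2], 0, 0.2], [[0, 0, 1.4], 0, 0.2], [[0, 0, 0.8], 0, 0.2], [[0, 0, 0.4], 0, 0.2], [[0, 0, 0], 0, 0.2], [[0, 0, 0], 0, 0.2]]}}

```text
time_s: 6.67
position: [473.9, 234.6, 56.3]
tool_rot: [0.722, 0.692, 0.0, 0.0]
ft_force: [0.4, 0.6, -2.7]
grip_width: 39.2
gripper_force: 30.8
```

{"method": "carry_out", "body": {"motion": [[[0, 0, 0.1], 0, 0.2], [[0, 0, 0.1], 0, 0.2], [[0, 0, 0], 0, 0.2], [[0, 0, 0], 0, 0.2]]}}

```text
time_s: 7.0
position: [473.4, 234.9, 54.0]
tool_rot: [0.721, 0.693, 0.0, 0.0]
ft_force: [0.5, 0.2, -2.4]
grip_width: 39.4
gripper_force: 30.8
```

{"method": "carry_out", "body": {"motion": [[[0, 0, 0.1], 0, 0.2], [[0, 0, 0], 0, 0.2], [[0, 0, 0.08], 0, 0.2], [[0, 0, 0], 0, 0.2], [[0, 0, 0], 0, 0.2]]}}

```text
time_s: 7.42
position: [473.4, 234.9, 52.1]
tool_rot: [0.721, 0.692, 0.0, 0.0]
ft_force: [-0.7, -0.8, 1.8]
grip_width: 39.0
gripper_force: 31.1
```

{"method": "carry_out", "body": {"motion": [[[0, 0, 0], 0, 0.5], [[0, 0, 0], 0, 0.55], [[0, 0, 0], 0, 0.7], [[0, 0, 0], 0, 1], [[0, 0, 0], 0, 1], [[0, 0, 0], 0, 1], [[0, 0, 0], 0, 1], [[0, 0, -0.5], 0, 1]]}}

```text
time_s: 8.08
position: [472.8, 234.7, 56.5]
tool_rot: [0.721, 0.692, -0.001, -0.0]
ft_force: [-0.3, 0.0, -0.6]
grip_width: 85.4
gripper_force: 0.0
```

{"method": "carry_out", "body": {"motion": [[[0, 0, -2], 0, 1], [[0, 0, -3.5], 0, 1], [[0, 0, -3.5], 0, 1], [[0, 0, -2], 0, 1], [[0, 0, 0], 0, 1], [[0, 0, 0], 0, 1]]}}

```text
time_s: 8.58
position: [473.9, 235.0, 168.1]
tool_rot: [0.721, 0.692, 0.001, 0.001]
ft_force: [-1.2, 0.2, -1.0]
grip_width: 85.4
gripper_force: 0.0
```

```bash
python3 - <<'E'
from h import *
s=r.state(); f=r.grab_frame("wrist"); cv2.imwrite("pics/w4.png",f[:,:,::-1])
print(s['position'],s['ft_force'],rel((591.8,-54,165),-0.041,s))
E
```

```text
[473.85500292 235.01219822 168.09298451] [-1.18114792  0.17676166 -0.99556668] (array([-28.39,  12.97,   0.32]), np.float64(2.273755729853555e-05))
```

View pics/w4.png

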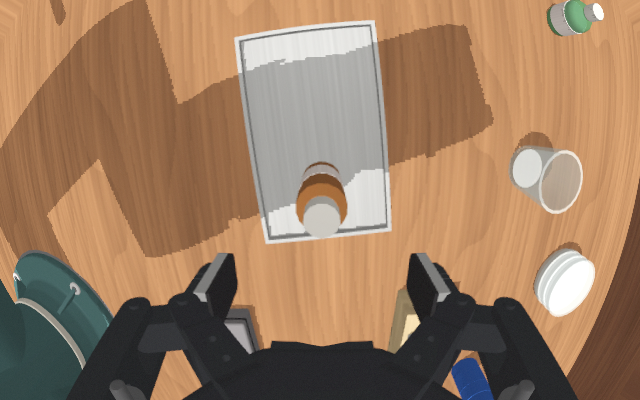

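The bottle stands upright on the tray at (322,218). Next is the jar.

{"method": "carry_out", "body": {"motion": [[[-3.2, 1.44, 0], 0, 1], [[-3.2, 1.44, 0], 0, 1], [[-3.2, 1.44, 0], 0, 1], [[-3.2, 1.44, 0], 0, 1], [[-3.2, 1.44, 0], 0, 1], [[-3.2, 1.44, 0], 0, 1], [[-3.2, 1.44, 0], 0, 1], [[-3.2, 1.44, 0], 0, 1]]}}

```text
time_s: 9.3
position: [577.6, -27.4, 165.6]
tool_rot: [0.721, 0.692, -0.001, -0.001]
ft_force: [1.4, 1.2, 1.1]
grip_width: 85.4
gripper_force: 0.0
```

{"method": "carry_out", "body": {"motion": [[[-2.8, 1.44, 0], 0, 1], [[0, 0, 1], 0, 1], [[0, 0, 2], 0, 1], [[0, 0, 0], 0, 1], [[0, 0, 0], 0, 1]]}}

```text
time_s: 9.72
position: [590.0, -53.8, 135.6]
tool_rot: [0.721, 0.692, -0.001, -0.001]
ft_force: [-0.5, -0.0, 0.2]
grip_width: 85.2
gripper_force: 0.0
```

```bash
python3 - <<'E'
from h import *
s=r.state(); f=r.grab_frame("wrist"); cv2.imwrite("pics/w5.png",f[:,:,::-1])
np.savez("w5.npz",f=f,p=s['position'],q=s['tool_rot'])
print(s['position'],s['ft_force'],rel((591.8,-54,54),-0.041,s))
E
```

```text
[589.96434527 -53.81168265 135.61769231] [-0.4680061  -0.00069852  0.24962677] (array([-0.02,  0.21,  8.16]), np.float64(7.259531292613808e-05))
```

View pics/w5.png

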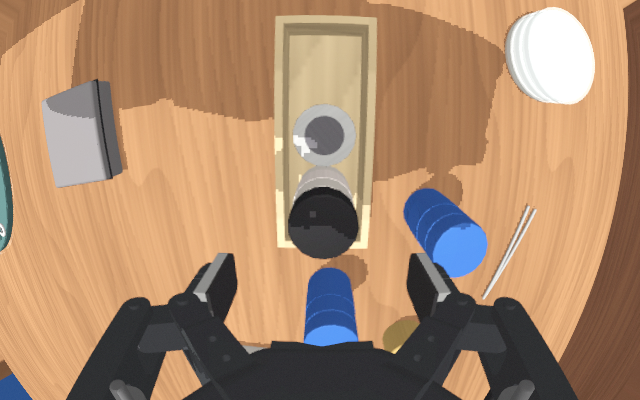

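The jar lid top is at (323,224), and the blue jar on the right has its top at about (460,250).

```bash
python3 - <<'E'
from h import *
d=np.load("w5.npz"); s=dict(position=d['p'],tool_rot=d['q'])
for uv,z in [((323.5,224),98),((323.5,135),46),((460,250),92)]: print(cast("wrist",uv,z,s).round(1))
E
```

```text
[591.1 -50.   98. ]
[5.932e+02 2.000e-01 4.600e+01]
[689.1 -78.1  92. ]
```

{"method": "carry_out", "body": {"motion": [[[0.15, 0.15, 2], 0, 1], [[0, 0, 2.8], 0, 1], [[0, 0, 2], 0, 1], [[0, 0, 1], 0, 1], [[0, 0, 0.35], 0, 1], [[0, 0, 0], 0, 0.7], [[0, 0, 0], 0, 0.5], [[0, 0, 0], 0, 0.3]]}}

```text
time_s: 10.43
position: [593.5, -52.9, 56.8]
tool_rot: [0.721, 0.693, 0.001, 0.001]
ft_force: [-0.0, -0.0, -0.1]
grip_width: 51.5
gripper_force: 0.1
```

{"method": "carry_out", "body": {"motion": [[[0, 0, 0], 0, 0.2], [[0, 0, 0], 0, 0.2], [[0, 0, 0], 0, 0.2], [[0, 0, 0], 0, 0.2], [[0, 0, 0], 0, 0.2], [[0, 0, 0], 0, 0.2], [[0, 0, 0], 0, 0.2]]}}

```text
time_s: 11.02
position: [593.2, -52.9, 56.7]
tool_rot: [0.721, 0.692, 0.0, 0.001]
ft_force: [-2.3, -0.0, 6.5]
grip_width: 45.5
gripper_force: 30.0
```

{"method": "carry_out", "body": {"motion": [[[0, 0, -0.3], 0, 0.2], [[0, 0, -0.8], 0, 0.2], [[0, 0, -2], 0, 0.2], [[0, 0, -3], 0, 0.2], [[0, 0, -3], 0, 0.2], [[0, 0, -2.4], 0, 0.2], [[0, 0, -1], 0, 0.2], [[0, 0, -0.5], 0, 0.2]]}}

```text
time_s: 11.68
position: [593.3, -52.9, 187.3]
tool_rot: [0.721, 0.692, 0.001, 0.001]
ft_force: [0.3, 0.7, -2.0]
grip_width: 45.1
gripper_force: 31.3
```

{"method": "carry_out", "body": {"motion": [[[1.5, -0.56, 0], 0, 0.2], [[2.5, -0.94, 0], 0, 0.2], [[3.4, -1.27, 0], 0, 0.2], [[3.4, -1.27, 0], 0, 0.2], [[3.4, -1.27, 0], 0, 0.2], [[3.4, -1.27, 0], 0, 0.2], [[3.4, -1.28, 0], 0, 0.2], [[3.4, -1.28, 0], 0, 0.2]]}}

```text
time_s: 12.35
position: [509.5, 196.4, 184.0]
tool_rot: [0.721, 0.692, -0.001, -0.001]
ft_force: [1.0, -0.2, -2.7]
grip_width: 45.6
gripper_force: 31.1
```

{"method": "carry_out", "body": {"motion": [[[3.4, -1.28, 0], 0, 0.2], [[3.4, -1.28, 0], 0, 0.2], [[3.1, -1.16, 0], 0, 0.2], [[2.1, -0.8, 0], 0, 0.2], [[1.0, -0.38, 0], 0, 0.2], [[0, 0, 0], 0, 0.2], [[0, 0, 0], 0, 0.2], [[0, 0, 0], 0, 0.2]]}}

```text
time_s: 13.02
position: [467.8, 325.7, 184.9]
tool_rot: [0.722, 0.692, -0.001, -0.0]
ft_force: [-0.5, 0.1, -2.5]
grip_width: 45.5
gripper_force: 31.1
```

```bash
python3 - <<'E'
from h import *
s=r.state(); f=r.grab_frame("wrist"); cv2.imwrite("pics/w6.png",f[:,:,::-1])
print(s['position'],s['ft_force'],s['grip_width'],rel((468,327,55),-0.041,s))
E
```

```text
[467.80091762 325.69352632 184.92384502] [-0.48924509  0.1274624  -2.52596716] 45.526877616725 (array([ 0.14,  0.02, 12.99]), np.float64(-0.0007092461245699067))
```

{"method": "carry_out", "body": {"motion": [[[0.1, 0, 1], 0, 0.2], [[0, 0, 2.5], 0, 0.2], [[0, 0, 3.2], 0, 0.2], [[0, 0, 3], 0, 0.2], [[0, 0, 1.8], 0, 0.2], [[0, 0, 0.8], 0, 0.2], [[0, 0, 0.4], 0, 0.2], [[0, 0, 0], 0, 0.2]]}}

```text
time_s: 13.73
position: [467.9, 327.2, 58.2]
tool_rot: [0.722, 0.692, -0.0, -0.0]
ft_force: [-0.4, 0.1, -2.6]
grip_width: 45.8
gripper_force: 31.1
```

{"method": "carry_out", "body": {"motion": [[[0, 0, 0.1], 0, 0.2], [[0, 0, 0], 0, 0.2], [[0, 0, 0], 0, 0.2], [[0, 0, 0], 0, 0.2]]}}

```text
time_s: 14.07
position: [468.2, 327.8, 58.2]
tool_rot: [0.721, 0.692, 0.001, 0.0]
ft_force: [0.2, 0.1, -2.6]
grip_width: 45.3
gripper_force: 31.1
```

{"method": "carry_out", "body": {"motion": [[[0, 0, 0.15], 0, 0.2], [[0, 0, 0.1], 0, 0.2], [[0, 0, 0], 0, 0.2], [[0, 0, 0], 0, 0.2]]}}

```text
time_s: 14.4
position: [467.8, 327.6, 54.9]
tool_rot: [0.721, 0.692, -0.0, -0.0]
ft_force: [0.1, -0.2, -1.7]
grip_width: 45.3
gripper_force: 31.0
```

{"method": "carry_out", "body": {"motion": [[[0, 0, 0.1], 0, 0.2], [[0, 0, 0], 0, 0.2], [[0, 0, 0], 0, 0.2]]}}

```text
time_s: 14.65
position: [467.7, 327.8, 54.4]
tool_rot: [0.721, 0.693, 0.0, -0.0]
ft_force: [-2.3, 0.1, 5.9]
grip_width: 45.3
gripper_force: 29.6
```

{"method": "carry_out", "body": {"motion": [[[0, 0, 0], 0, 0.57], [[0, 0, 0], 0, 0.62], [[0, 0, 0], 0, 0.75], [[0, 0, 0], 0, 1], [[0, 0, 0], 0, 1], [[0, 0, 0], 0, 1], [[0, 0, 0], 0, 1], [[0, 0, -0.5], 0, 1]]}}

```text
time_s: 15.32
position: [467.4, 327.4, 58.4]
tool_rot: [0.721, 0.692, -0.001, -0.0]
ft_force: [-1.1, 0.6, 0.3]
grip_width: 85.8
gripper_force: 0.0
```

{"method": "carry_out", "body": {"motion": [[[0, 0, -2], 0, 1], [[0, 0, -3.5], 0, 1], [[0, 0, -3.5], 0, 1], [[0, 0, -2], 0, 1], [[0, 0, -2], 0, 1], [[0, 0, 0], 0, 1], [[0, 0, 0], 0, 1]]}}

```text
time_s: 15.9
position: [468.2, 327.9, 189.9]
tool_rot: [0.721, 0.692, 0.001, 0.0]
ft_force: [-0.2, -0.3, -0.4]
grip_width: 85.0
gripper_force: 0.0
```

```bash
python3 - <<'E'
from h import *
s=r.state(); f=r.grab_frame("wrist"); cv2.imwrite("pics/w7.png",f[:,:,::-1])
np.savez("w7.npz",f=f,p=s['position'],q=s['tool_rot'])
print(s['position'],s['ft_force'],rel((593.5,-0.5,160),-0.041,s))
E
```

```text
[468.24666701 327.85637034 189.94532607] [-0.15931397 -0.26758307 -0.40357653] (array([-32.3 ,  13.86,   2.99]), np.float64(-1.2110007656662702e-05))
```

View pics/w7.png

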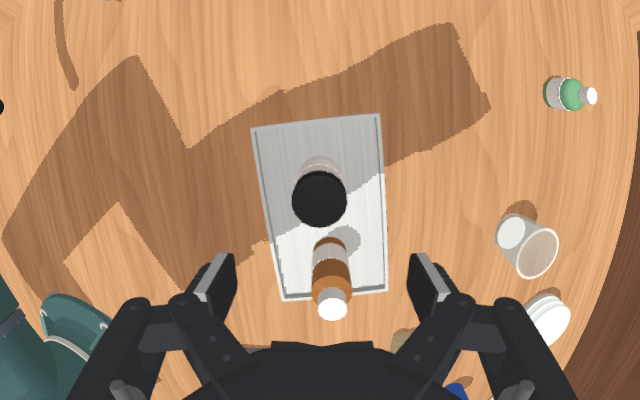

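Jar (319,200) and bottle (332,305) stand upright on the tray. Now I'll go to the pot, turning the tool 90°.

{"method": "carry_out", "body": {"motion": [[[-3.59, 1.54, 0], 0, 1], [[-3.59, 1.54, 0], 0, 1], [[-3.59, 1.54, 0], 0, 1], [[-3.59, 1.54, 0], 0, 1], [[-3.59, 1.54, 0], 0, 1], [[-3.59, 1.54, 0], 0, 1], [[-3.59, 1.54, 0], 0, 1], [[-3.59, 1.54, 0], 0, 1]]}}

```text
time_s: 16.62
position: [578.9, 33.7, 187.8]
tool_rot: [0.722, 0.692, -0.001, -0.001]
ft_force: [1.0, 0.6, 0.1]
grip_width: 85.1
gripper_force: 0.0
```

{"method": "carry_out", "body": {"motion": [[[-3.59, 1.54, 0], 0, 1], [[0, 0, 0.5], -0.121, 1], [[0, 0, 0.5], -0.121, 1], [[0, 0, 0.5], -0.121, 1], [[0, 0, 0.5], -0.121, 1], [[0, 0, 0.5], -0.121, 1], [[0, 0, 0.5], -0.121, 1], [[0, 0, 0], -0.121, 1]]}}

```text
time_s: 17.28
position: [592.0, -0.8, 156.7]
tool_rot: [0.37, 0.929, -0.0, -0.002]
ft_force: [0.5, 1.2, -0.1]
grip_width: 85.3
gripper_force: 0.0
```

{"method": "carry_out", "body": {"motion": [[[0, 0, 0], -0.121, 1], [[0, 0, 0], -0.121, 1], [[0, 0, 0], -0.121, 1], [[0, 0, 0], -0.121, 1], [[0, 0, 0], -0.121, 1], [[0, 0, 0], -0.121, 1], [[0, 0, 0], 0, 1], [[0, 0, 0], 0, 1]]}}

```text
time_s: 17.95
position: [592.6, -0.8, 158.0]
tool_rot: [0.021, 1.0, 0.0, -0.001]
ft_force: [0.2, -0.1, 0.6]
grip_width: 85.6
gripper_force: 0.0
```

```bash
python3 - <<'E'
from h import *
s=r.state(); f=r.grab_frame("wrist"); cv2.imwrite("pics/w8.png",f[:,:,::-1])
np.savez("w8.npz",f=f,p=s['position'],q=s['tool_rot'])
print(s['position'],s['q'],rel((593.5,-0.5,11),-0.041+np.pi/2,s),R.from_quat(s['tool_rot']).as_matrix().round(3))
E
```

```text
[592.57137416  -0.83541836 158.03001524] [-1.38863264e-01  4.08841199e-01 -2.76379272e-02  1.13587858e+00
 -1.81495229e-05 -9.61717879e-02] (array([-0.11,  0.04, 14.7 ]), np.float64(-0.0016915640130952259)) [[-0.999  0.043 -0.002]
 [ 0.043  0.999  0.   ]
 [ 0.002  0.    -1.   ]]
```

View pics/w8.png

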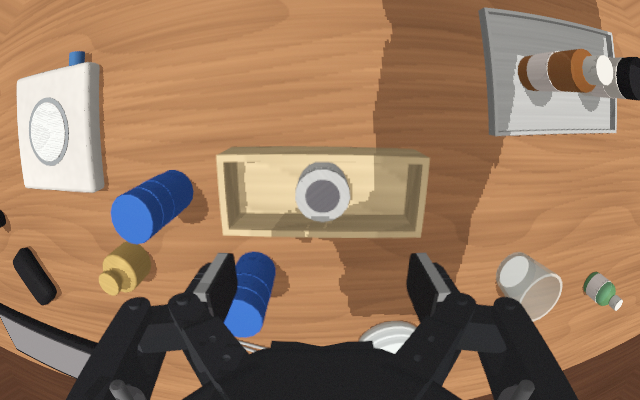

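```bash
python3 - <<'E'
from h import *
d=np.load("w8.npz"); s=dict(position=d['p'],tool_rot=d['q'])
for uv,z in [((323,192),46),((48,132),28)]: print(cast("wrist",uv,z,s).round(1))
c=np.array([cast("wrist",uv,50,s) for uv in [(217,155),(429,157),(421,237),(224,233)]]);print(c.round(1),c.mean(0))
E
```

```text
[589.9   0.9  46. ]
[ 504.4 -322.7   28. ]
[[551.8 -87.7  50. ]
 [561.3  92.6  50. ]
 [635.6  89.5  50. ]
 [623.7 -91.3  50. ]] [593.08518149   0.76112537  50.        ]
```

The pot (323,192) is centred, with free room for the fingers on both sides along the caddy.

{"method": "carry_out", "body": {"motion": [[[0, 0.1, 2], 0, 1], [[0, 0, 3.5], 0, 1], [[0, 0, 3.5], 0, 1], [[0, 0, 2.5], 0, 1], [[0, 0, 1.5], 0, 1], [[0, 0, 0.8], 0, 1], [[0, 0, 0.5], 0, 1], [[0, 0, 0], 0, 1]]}}

```text
time_s: 18.67
position: [592.9, 0.1, 15.6]
tool_rot: [0.02, 1.0, 0.0, -0.0]
ft_force: [-0.1, -0.6, 0.9]
grip_width: 85.2
gripper_force: 0.0
```

{"method": "carry_out", "body": {"motion": [[[0, 0, 0.4], 0, 0.8], [[0, 0, 0], 0, 0.7], [[0, 0, 0], 0, 0.5], [[0, 0, 0], 0, 0.3], [[0, 0, 0], 0, 0.3], [[0, 0, 0], 0, 0.3], [[0, 0, 0], 0, 0.3], [[0, 0, 0], 0, 0.3]]}}

```text
time_s: 19.33
position: [593.5, 0.1, 12.7]
tool_rot: [0.019, 1.0, -0.0, 0.001]
ft_force: [-0.9, 1.0, 7.7]
grip_width: 47.2
gripper_force: 30.9
```

{"method": "carry_out", "body": {"motion": [[[0, 0, 0], 0, 0.2], [[0, 0, 0], 0, 0.2], [[0, 0, 0], 0, 0.2]]}}

```text
time_s: 19.58
position: [593.4, 0.1, 12.7]
tool_rot: [0.019, 1.0, -0.0, 0.001]
ft_force: [-0.8, -0.0, 7.2]
grip_width: 47.4
gripper_force: 30.9
```

{"method": "carry_out", "body": {"motion": [[[0, 0, -0.3], 0, 0.2], [[0, 0, -0.8], 0, 0.2], [[0, 0, -2], 0, 0.2], [[0, 0, -3], 0, 0.2], [[0, 0, -3], 0, 0.2], [[0, 0, -2], 0, 0.2], [[0, 0, -0.9], 0, 0.2], [[0, 0, 0], 0, 0.2]]}}

```text
time_s: 20.25
position: [594.0, -0.0, 134.1]
tool_rot: [0.019, 1.0, -0.0, 0.002]
ft_force: [1.7, -0.6, -0.6]
grip_width: 47.3
gripper_force: 31.3
```

{"method": "carry_out", "body": {"motion": [[[0.34, -1.5, 0], 0, 0.2], [[0.57, -2.5, 0], 0, 0.2], [[0.77, -3.4, 0], 0, 0.2], [[0.77, -3.4, 0], 0, 0.2], [[0.77, -3.4, 0], 0, 0.2], [[0.77, -3.4, 0], 0, 0.2], [[0.77, -3.4, 0], 0, 0.2], [[0.77, -3.4, 0], 0, 0.2]]}}

```text
time_s: 20.92
position: [527.0, -242.7, 130.4]
tool_rot: [0.019, 1.0, 0.001, -0.001]
ft_force: [0.8, -0.0, -2.1]
grip_width: 47.2
gripper_force: 31.3
```

{"method": "carry_out", "body": {"motion": [[[0.77, -3.4, 0], 0, 0.2], [[0.66, -2.9, 0], 0, 0.2], [[0.39, -1.7, 0], 0, 0.2], [[0.18, -0.75, 0], 0, 0.2], [[0, 0, 0], 0, 0.2], [[0, 0, 0], 0, 0.2]]}}

```text
time_s: 21.42
position: [504.7, -327.5, 131.0]
tool_rot: [0.02, 1.0, 0.001, -0.001]
ft_force: [0.4, 0.7, -0.4]
grip_width: 47.1
gripper_force: 31.3
```

```bash
python3 - <<'E'
from h import *
s=r.state(); f=r.grab_frame("wrist"); cv2.imwrite("pics/w9.png",f[:,:,::-1])
np.savez("w9.npz",f=f,p=s['position'],q=s['tool_rot'])
print(s['position'],s['ft_force'],s['grip_width'],rel((503.5,-327,36),None,s))
E
```

```text
[ 504.70791778 -327.47910347  130.98280038] [ 0.36975241  0.69137366 -0.37261177] 47.110027749414655 (array([0.11, 0.03, 9.5 ]), None)
```

View pics/w9.png

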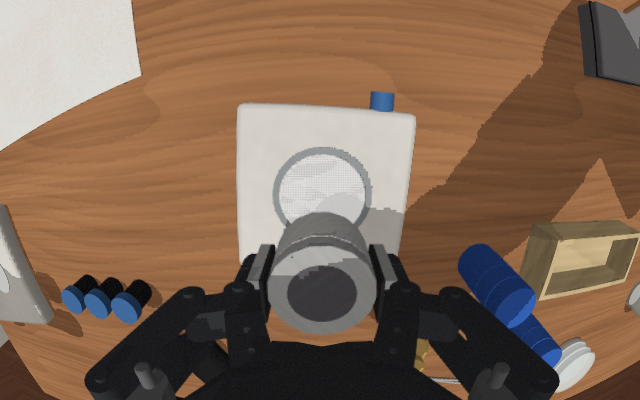

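The pot is held level. The disc ring spans (273,197) to (371,196) with its top at (321.5,147). The slab's far corners are (238,104) and (415,116).

```bash
python3 - <<'E'
from h import *
d=np.load("w9.npz"); s=dict(position=d['p'],tool_rot=d['q'])
P=[cast("wrist",uv,28,s) for uv in [(273,197),(371,196),(321.5,147),(287,162),(357,162)]]
print(np.array(P).round(1))
p=np.array(P)[:,:2]; A=np.c_[2*p,np.ones(5)]; x=np.linalg.lstsq(A,(p**2).sum(1),rcond=None)[0]; print(x[:2],np.sqrt(x[2]+x[:2]@x[:2]))
a,b=[cast("wrist",uv,26,s)[:2] for uv in [(238,104),(415,116)]]; e=(b-a)/np.linalg.norm(b-a); print(a,b,(a+b)/2+75*np.array([e[1],-e[0]]),(a+b)/2-75*np.array([e[1],-e[0]]))
E
```

```text
[[ 502.1 -367.6   28. ]
 [ 504.4 -285.6   28. ]
 [ 461.9 -325.4   28. ]
 [ 472.9 -353.8   28. ]
 [ 475.2 -297.1   28. ]]
[ 503.2561512  -326.60605637] 40.96812711886299
[ 423.1113962 -391.1977941] [ 438.17747544 -248.17555637] [ 505.23174154 -327.54376289] [ 356.05713011 -311.82958758]
```

{"method": "carry_out", "body": {"motion": [[[0, 0, 1], 0, 0.2], [[0, 0, 2], 0, 0.2], [[0, 0, 2.4], 0, 0.2], [[0, 0, 2], 0, 0.2], [[0, 0, 1], 0, 0.2], [[0, 0, 0.5], 0, 0.2], [[0, 0, 0.2], 0, 0.2], [[0, 0, 0], 0, 0.2]]}}

```text
time_s: 22.13
position: [505.3, -328.0, 41.2]
tool_rot: [0.019, 1.0, -0.0, 0.0]
ft_force: [0.4, -0.1, -1.1]
grip_width: 47.3
gripper_force: 31.3
```

{"method": "carry_out", "body": {"motion": [[[0, 0, 0], 0, 0.2], [[0, 0, 0.1], 0, 0.2], [[0, 0, 0], 0, 0.2], [[0, 0, 0], 0, 0.2]]}}

```text
time_s: 22.47
position: [505.2, -328.4, 40.4]
tool_rot: [0.019, 1.0, -0.0, 0.0]
ft_force: [1.1, -0.2, -0.9]
grip_width: 47.2
gripper_force: 31.3
```

{"method": "carry_out", "body": {"motion": [[[0, 0, 0.25], 0, 0.2], [[0, 0, 0.15], 0, 0.2], [[0, 0, 0], 0, 0.2], [[0, 0, 0], 0, 0.2]]}}

```text
time_s: 22.8
position: [504.9, -328.1, 35.8]
tool_rot: [0.019, 1.0, 0.0, -0.0]
ft_force: [0.2, -0.2, -1.4]
grip_width: 47.2
gripper_force: 31.3
```

{"method": "carry_out", "body": {"motion": [[[0, 0, 0.1], 0, 0.2], [[0, 0, 0], 0, 0.2], [[0, 0, 0], 0, 0.2]]}}

```text
time_s: 23.05
position: [504.9, -328.2, 34.9]
tool_rot: [0.019, 1.0, 0.0, -0.0]
ft_force: [-0.3, 0.7, -1.8]
grip_width: 47.2
gripper_force: 31.3
```

{"method": "carry_out", "body": {"motion": [[[0, 0, 0.08], 0, 0.2], [[0, 0, 0], 0, 0.2], [[0, 0, 0], 0, 0.2]]}}

```text
time_s: 23.3
position: [505.0, -328.2, 34.7]
tool_rot: [0.019, 1.0, -0.0, 0.0]
ft_force: [-2.9, 0.9, 8.3]
grip_width: 47.1
gripper_force: 32.1
```

{"method": "carry_out", "body": {"motion": [[[0, 0, 0], 0, 0.59], [[0, 0, 0], 0, 0.65], [[0, 0, 0], 0, 0.8], [[0, 0, 0], 0, 1], [[0, 0, 0], 0, 1], [[0, 0, 0], 0, 1], [[0, 0, 0], 0, 1], [[0, 0, -0.5], 0, 1]]}}

```text
time_s: 23.97
position: [504.6, -327.9, 38.5]
tool_rot: [0.019, 1.0, 0.0, -0.001]
ft_force: [-0.8, -0.1, 0.3]
grip_width: 85.3
gripper_force: 0.0
```

{"method": "carry_out", "body": {"motion": [[[0, 0, -2], 0, 1], [[0, 0, -3.5], 0, 1], [[0, 0, -3.5], 0, 1], [[0, 0, -3.5], 0, 1], [[0, 0, -2], 0, 1], [[0, 0, 0], 0, 1], [[0, 0, 0], 0, 1]]}}

```text
time_s: 24.55
position: [505.4, -328.6, 185.4]
tool_rot: [0.019, 1.0, -0.001, 0.001]
ft_force: [0.1, 0.9, -0.9]
grip_width: 85.5
gripper_force: 0.0
```

```bash
python3 - <<'E'
from h import *
s=r.state(); f=r.grab_frame("wrist"); cv2.imwrite("pics/w10.png",f[:,:,::-1])
np.savez("w10.npz",f=f,p=s['position'],q=s['tool_rot'])
print(s['position'],rel((468,328,185),None,s))
E
```

```text
[ 505.39761343 -328.55363091  185.35969014] (array([ 6.28, 65.46, -0.07]), None)
```

View pics/w10.png

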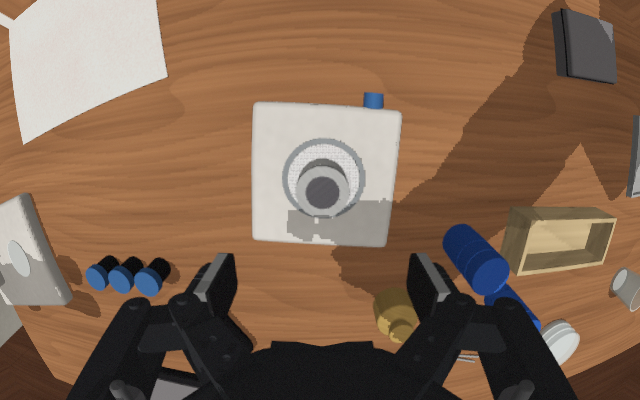

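The pot stands at (323,190). The disc ring spans columns 283 to 365 with its top at row 138. I'll check how well it is centred.

```bash
python3 - <<'E'
from h import *
d=np.load("w10.npz"); s=dict(position=d['p'],tool_rot=d['q'])
p=np.array([cast("wrist",uv,28,s)[:2] for uv in [(283,178),(365,178),(324,138),(295,150),(353,150)]])
A=np.c_[2*p,np.ones(5)]; x=np.linalg.lstsq(A,(p**2).sum(1),rcond=None)[0]; print(x[:2],np.sqrt(x[2]+x[:2]@x[:2]))
c=np.array([cast("wrist",uv,26,s)[:2] for uv in [(253,102),(402,112),(386,247),(252,240)]]);print(c.round(1),c.mean(0))
print(cast("wrist",(323,191),68,s))
E
```

```text
[ 503.23025647 -325.93067701] 41.101820367157494
[[ 422.8 -392.1]
 [ 437.8 -246.7]
 [ 582.9 -260.4]
 [ 568.8 -407.3]] [ 503.07653793 -326.59700334]
[ 503.74979431 -327.08021705   68.        ]
```

The pot is within about 2 mm of the disc centre. Now I'll fetch the jar.

{"method": "carry_out", "body": {"motion": [[[0.37, 3.85, 0], 0, 1], [[0.37, 3.85, 0], 0, 1], [[0.37, 3.85, 0], 0, 1], [[0.37, 3.85, 0], 0, 1], [[0.37, 3.85, 0], 0, 1], [[0.37, 3.85, 0], 0, 1], [[0.37, 3.85, 0], 0, 1], [[0.37, 3.85, 0], 0, 1]]}}

```text
time_s: 25.27
position: [486.1, -17.4, 183.0]
tool_rot: [0.02, 1.0, 0.0, -0.001]
ft_force: [1.0, -0.2, 0.5]
grip_width: 85.6
gripper_force: 0.0
```

{"method": "carry_out", "body": {"motion": [[[0.37, 3.85, 0], 0, 1], [[0.37, 3.85, 0], 0, 1], [[0.37, 3.85, 0], 0, 1], [[0.37, 3.85, 0], 0, 1], [[0.37, 3.85, 0], 0, 1], [[0.37, 3.85, 0], 0, 1], [[0.37, 3.85, 0], 0, 1], [[0.37, 3.85, 0], 0, 1]]}}

```text
time_s: 25.93
position: [468.5, 291.3, 182.9]
tool_rot: [0.019, 1.0, -0.0, -0.001]
ft_force: [1.3, -0.9, 0.8]
grip_width: 85.4
gripper_force: 0.0
```

{"method": "carry_out", "body": {"motion": [[[0.36, 3.85, 0], 0, 1], [[0, 0, 0], 0.121, 1], [[0, 0, 0], 0.121, 1], [[0, 0, 0], 0.121, 1], [[0, 0, 0], 0.121, 1], [[0, 0, 0], 0.121, 1], [[0, 0, 0], 0.121, 1], [[0, 0, 0], 0.121, 1]]}}

```text
time_s: 26.6
position: [467.0, 327.9, 182.7]
tool_rot: [0.431, 0.902, -0.001, -0.001]
ft_force: [-0.4, 1.0, 0.1]
grip_width: 85.7
gripper_force: 0.0
```

{"method": "carry_out", "body": {"motion": [[[0, 0, 0], 0.121, 1], [[0, 0, 0], 0.121, 1], [[0, 0, 0], 0.121, 1], [[0, 0, 0], 0.121, 1], [[0, 0, 0], 0.121, 1], [[0, 0, 0], 0.121, 1], [[0, 0, 0], 0, 1], [[0, 0, 0], 0, 1]]}}

```text
time_s: 27.27
position: [467.2, 328.0, 183.2]
tool_rot: [0.72, 0.694, -0.001, -0.0]
ft_force: [0.2, 0.4, -0.7]
grip_width: 85.5
gripper_force: 0.0
```

```bash
python3 - <<'E'
from h import *
s=r.state(); print(s['position'],s['q'],rel((467.7,327.8,54.5),-0.041,s))
E
```

```text
[467.18448934 328.0038125  183.17583302] [ 4.69406480e-01  3.60436375e-01 -3.53722698e-02  1.17668852e+00
 -2.90054353e-05  2.07737152e+00] (array([-1.000e-02,  7.000e-02,  1.287e+01]), np.float64(0.0038306815834823205))
```

{"method": "carry_out", "body": {"motion": [[[0, 0.05, 2], 0, 1], [[0, 0, 3.2], 0, 1], [[0, 0, 3.2], 0, 1], [[0, 0, 2.4], 0, 1], [[0, 0, 1.2], 0, 1], [[0, 0, 0.6], 0, 1], [[0, 0, 0], 0, 1], [[0, 0, 0], 0, 0.7]]}}

```text
time_s: 27.93
position: [468.3, 328.3, 58.5]
tool_rot: [0.721, 0.693, 0.0, 0.0]
ft_force: [0.7, -0.4, 0.8]
grip_width: 75.0
gripper_force: 0.0
```

{"method": "carry_out", "body": {"motion": [[[0, 0, 0], 0, 0.6], [[0, 0, 0], 0, 0.5], [[0, 0, 0], 0, 0.3], [[0, 0, 0], 0, 0.2], [[0, 0, 0], 0, 0.2], [[0, 0, 0], 0, 0.2], [[0, 0, 0], 0, 0.2], [[0, 0, 0], 0, 0.2]]}}

```text
time_s: 28.6
position: [468.3, 328.5, 59.1]
tool_rot: [0.721, 0.693, 0.001, 0.0]
ft_force: [-1.7, 0.1, 5.5]
grip_width: 45.0
gripper_force: 29.7
```

{"method": "carry_out", "body": {"motion": [[[0, 0, 0], 0, 0.2], [[0, 0, 0], 0, 0.2]]}}

```text
time_s: 28.77
position: [468.4, 328.5, 59.1]
tool_rot: [0.721, 0.693, 0.001, 0.0]
ft_force: [-1.9, 0.2, 7.2]
grip_width: 45.4
gripper_force: 29.7
```

{"method": "carry_out", "body": {"motion": [[[0, 0, -0.3], 0, 0.2], [[0, 0, -0.8], 0, 0.2], [[0, 0, -2], 0, 0.2], [[0, 0, -3], 0, 0.2], [[0, 0, -3], 0, 0.2], [[0, 0, -2.2], 0, 0.2], [[0, 0, -0.9], 0, 0.2], [[0, 0, -0.5], 0, 0.2]]}}

```text
time_s: 29.43
position: [468.6, 328.4, 186.7]
tool_rot: [0.721, 0.693, 0.001, 0.0]
ft_force: [0.4, 0.1, -1.8]
grip_width: 45.5
gripper_force: 31.5
```

{"method": "carry_out", "body": {"motion": [[[-1.5, 0.56, 0], 0, 0.2], [[-2.5, 0.94, 0], 0, 0.2], [[-3.4, 1.27, 0], 0, 0.2], [[-3.4, 1.27, 0], 0, 0.2], [[-3.4, 1.27, 0], 0, 0.2], [[-3.4, 1.27, 0], 0, 0.2], [[-3.4, 1.27, 0], 0, 0.2], [[-3.4, 1.27, 0], 0, 0.2]]}}

```text
time_s: 30.1
position: [548.9, 78.9, 184.0]
tool_rot: [0.721, 0.692, -0.001, -0.001]
ft_force: [0.8, -0.6, -2.5]
grip_width: 45.2
gripper_force: 31.4
```

{"method": "carry_out", "body": {"motion": [[[-3.4, 1.27, 0], 0, 0.2], [[-3.4, 1.27, 0], 0, 0.2], [[-3.2, 1.18, 0], 0, 0.2], [[-2.1, 0.78, 0], 0, 0.2], [[-1.0, 0.36, 0], 0, 0.2], [[0, 0, 0], 0, 0.2], [[0, 0, 0], 0, 0.2], [[0, 0, 0], 0, 0.2]]}}

```text
time_s: 30.77
position: [591.9, -51.1, 184.7]
tool_rot: [0.721, 0.693, -0.0, -0.001]
ft_force: [-0.2, -1.0, -2.1]
grip_width: 45.4
gripper_force: 31.4
```

```bash
python3 - <<'E'
from h import *
s=r.state(); print(s['position'],s['ft_force'],s['grip_width'],rel((592.7,-52.2,61.1),-0.041,s))
f=r.grab_frame("wrist"); cv2.imwrite("pics/w11.png",f[:,:,::-1])
E
```

```text
[591.85650087 -51.07143468 184.70874618] [-0.19035054 -0.95148285 -2.07179893] 45.44369555540735 (array([-0.12,  0.1 , 12.36]), np.float64(0.0008192719595709885))
```

View pics/w11.png

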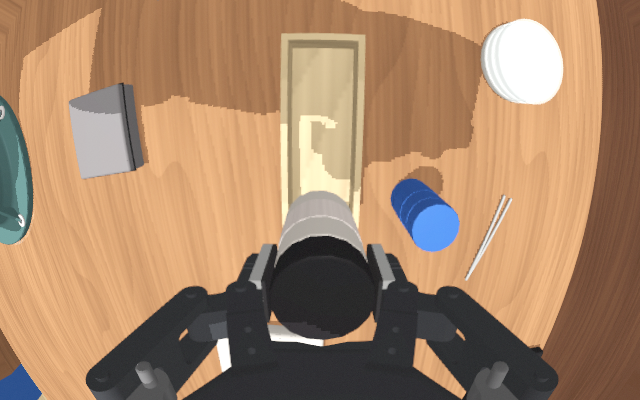

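The jar is upright above the empty caddy, centred in its width.

{"method": "carry_out", "body": {"motion": [[[-0.1, 0.08, 1], 0, 0.2], [[0, 0, 2.5], 0, 0.2], [[0, 0, 3], 0, 0.2], [[0, 0, 2.8], 0, 0.2], [[0, 0, 1.6], 0, 0.2], [[0, 0, 0.6], 0, 0.2], [[0, 0, 0.3], 0, 0.2], [[0, 0, 0], 0, 0.2]]}}

```text
time_s: 31.48
position: [593.2, -52.9, 67.2]
tool_rot: [0.721, 0.693, 0.0, -0.0]
ft_force: [0.3, -0.2, -1.8]
grip_width: 45.3
gripper_force: 31.4
```

{"method": "carry_out", "body": {"motion": [[[0, 0, 0], 0, 0.2], [[0, 0, 0.1], 0, 0.2], [[0, 0, 0], 0, 0.2], [[0, 0, 0], 0, 0.2]]}}

```text
time_s: 31.82
position: [593.5, -53.3, 66.7]
tool_rot: [0.721, 0.692, 0.0, 0.0]
ft_force: [0.4, -0.2, -1.9]
grip_width: 45.6
gripper_force: 31.5
```

{"method": "carry_out", "body": {"motion": [[[0.05, 0, 0.25], 0, 0.2], [[0, 0, 0.2], 0, 0.2], [[0, 0, 0], 0, 0.2], [[0, 0, 0], 0, 0.2]]}}

```text
time_s: 32.15
position: [593.1, -52.7, 61.5]
tool_rot: [0.721, 0.692, -0.0, -0.0]
ft_force: [-0.2, -0.4, -2.7]
grip_width: 45.5
gripper_force: 31.4
```

{"method": "carry_out", "body": {"motion": [[[0, 0, 0.1], 0, 0.2], [[0, 0, 0], 0, 0.2], [[0, 0, 0], 0, 0.2]]}}

```text
time_s: 32.4
position: [593.2, -52.8, 61.2]
tool_rot: [0.721, 0.692, 0.0, 0.0]
ft_force: [-3.1, 0.2, 5.1]
grip_width: 45.5
gripper_force: 32.2
```

{"method": "carry_out", "body": {"motion": [[[0, 0, 0], 0, 0.57], [[0, 0, 0], 0, 0.62], [[0, 0, 0], 0, 0.75], [[0, 0, 0], 0, 1], [[0, 0, 0], 0, 1], [[0, 0, 0], 0, 1], [[0, 0, 0], 0, 1], [[0, 0, -0.5], 0, 1]]}}

```text
time_s: 33.07
position: [592.7, -52.7, 65.1]
tool_rot: [0.721, 0.692, -0.0, -0.001]
ft_force: [-0.7, 1.1, -0.3]
grip_width: 85.3
gripper_force: 0.0
```

{"method": "carry_out", "body": {"motion": [[[0, 0, -2], 0, 1], [[0, 0, -3.5], 0, 1], [[0, 0, -3.5], 0, 1], [[0, 0, -2], 0, 1], [[0, 0, 0], 0, 1], [[0, 0, 0], 0, 1]]}}

```text
time_s: 33.57
position: [593.8, -52.8, 176.8]
tool_rot: [0.721, 0.692, 0.001, 0.001]
ft_force: [0.2, 0.1, -1.1]
grip_width: 85.3
gripper_force: 0.0
```

{"method": "carry_out", "body": {"motion": [[[3.53, -1.64, 0], 0, 1], [[3.53, -1.64, 0], 0, 1], [[3.53, -1.64, 0], 0, 1], [[3.53, -1.64, 0], 0, 1], [[3.53, -1.64, 0], 0, 1], [[3.53, -1.64, 0], 0, 1], [[3.53, -1.64, 0], 0, 1], [[3.53, -1.64, 0], 0, 1]]}}

```text
time_s: 34.23
position: [472.0, 236.2, 174.7]
tool_rot: [0.722, 0.692, -0.001, -0.0]
ft_force: [1.5, 1.2, 0.4]
grip_width: 85.5
gripper_force: 0.0
```

{"method": "carry_out", "body": {"motion": [[[0, 0, 0], 0, 1], [[0, 0, 0], 0, 1], [[0, 0, 0], 0, 1]]}}

```text
time_s: 34.48
position: [473.3, 234.6, 174.9]
tool_rot: [0.721, 0.693, -0.001, -0.0]
ft_force: [0.7, 0.0, 0.1]
grip_width: 85.2
gripper_force: 0.0
```

```bash
python3 - <<'E'
from h import *
s=r.state(); print(s['position'],s['ft_force'],s['grip_width'],rel((473.4,234.9,53),-0.041,s))
E
```

```text
[473.32244528 234.61229168 174.86552665] [0.67330795 0.04153108 0.07340932] 85.23793342125386 (array([ 0.04,  0.02, 12.19]), np.float64(0.0006451305021553111))
```

{"method": "carry_out", "body": {"motion": [[[0.03, 0, 2], 0, 1], [[0, 0, 3.2], 0, 1], [[0, 0, 3.2], 0, 1], [[0, 0, 2.2], 0, 1], [[0, 0, 1.2], 0, 1], [[0, 0, 0.5], 0, 1], [[0, 0, 0], 0, 1], [[0, 0, 0], 0, 0.7]]}}

```text
time_s: 35.15
position: [474.2, 234.5, 53.0]
tool_rot: [0.722, 0.692, 0.0, 0.0]
ft_force: [0.8, 1.4, -0.2]
grip_width: 75.5
gripper_force: 0.0
```

{"method": "carry_out", "body": {"motion": [[[0, 0, 0], 0, 0.6], [[0, 0, 0], 0, 0.5], [[0, 0, 0], 0, 0.3], [[0, 0, 0], 0, 0.2], [[0, 0, 0], 0, 0.2], [[0, 0, 0], 0, 0.2], [[0, 0, 0], 0, 0.2], [[0, 0, 0], 0, 0.2]]}}

```text
time_s: 35.82
position: [474.1, 235.2, 53.5]
tool_rot: [0.721, 0.693, 0.001, 0.0]
ft_force: [-1.1, -0.3, 6.1]
grip_width: 39.2
gripper_force: 29.6
```

{"method": "carry_out", "body": {"motion": [[[0, 0, 0], 0, 0.2], [[0, 0, 0], 0, 0.2], [[0, 0, 0], 0, 0.2], [[0, 0, 0], 0, 0.2]]}}

```text
time_s: 36.15
position: [474.1, 235.3, 53.5]
tool_rot: [0.721, 0.693, 0.001, 0.0]
ft_force: [0.0, -0.7, 6.3]
grip_width: 39.3
gripper_force: 29.6
```

{"method": "carry_out", "body": {"motion": [[[0, 0, -0.3], 0, 0.2], [[0, 0, -0.7], 0, 0.2], [[0, 0, -1.5], 0, 0.2], [[0, 0, -2], 0, 0.2], [[0, 0, -2], 0, 0.2], [[0, 0, -1.5], 0, 0.2], [[0, 0, -0.8], 0, 0.2], [[0, 0, 0], 0, 0.2]]}}

```text
time_s: 36.82
position: [474.4, 235.4, 142.4]
tool_rot: [0.721, 0.692, 0.001, 0.001]
ft_force: [-1.0, 0.7, -1.7]
grip_width: 38.8
gripper_force: 30.8
```

{"method": "carry_out", "body": {"motion": [[[-1.2, 0.9, 0], 0, 0.2], [[-2.2, 1.6, 0], 0, 0.2], [[-2.7, 2.0, 0], 0, 0.2], [[-3.0, 2.2, 0], 0, 0.2], [[-3.0, 2.2, 0], 0, 0.2], [[-2.7, 2.0, 0], 0, 0.2], [[-1.9, 1.4, 0], 0, 0.2], [[-1.0, 0.65, 0], 0, 0.2]]}}

```text
time_s: 37.48
position: [596.9, 50.4, 139.3]
tool_rot: [0.722, 0.692, -0.0, -0.0]
ft_force: [0.4, -0.5, -2.1]
grip_width: 39.3
gripper_force: 30.8
```

{"method": "carry_out", "body": {"motion": [[[0, 0, 0], 0, 0.2], [[0, 0, 0], 0, 0.2], [[0, 0, 0], 0, 0.2]]}}

```text
time_s: 37.73
position: [595.0, 53.9, 140.3]
tool_rot: [0.721, 0.693, -0.0, -0.0]
ft_force: [-0.8, 0.1, -2.8]
grip_width: 38.9
gripper_force: 30.8
```

```bash
python3 - <<'E'
from h import *
s=r.state(); print(s['position'],s['ft_force'],s['grip_width'],rel((596,53,55.5),-0.041,s))
E
```

```text
[594.9615423   53.94985076 140.28109627] [-0.76231088  0.13146227 -2.75956612] 38.852484136784305 (array([-0.09,  0.12,  8.48]), np.float64(0.00076160771919076))
```

{"method": "carry_out", "body": {"motion": [[[-0.05, 0.06, 1], 0, 0.2], [[0, 0, 2], 0, 0.2], [[0, 0, 2.4], 0, 0.2], [[0, 0, 1.5], 0, 0.2], [[0, 0, 0.8], 0, 0.2], [[0, 0, 0.3], 0, 0.2], [[0, 0, 0.1], 0, 0.2], [[0, 0, 0], 0, 0.2]]}}

```text
time_s: 38.4
position: [596.6, 52.7, 60.2]
tool_rot: [0.721, 0.693, 0.0, 0.0]
ft_force: [-0.3, 0.8, -1.6]
grip_width: 39.1
gripper_force: 30.8
```

{"method": "carry_out", "body": {"motion": [[[0, 0, 0], 0, 0.2], [[0, 0, 0.1], 0, 0.2], [[0, 0, 0], 0, 0.2], [[0, 0, 0], 0, 0.2]]}}

```text
time_s: 38.73
position: [596.6, 52.4, 59.0]
tool_rot: [0.721, 0.692, 0.0, 0.0]
ft_force: [0.2, -0.8, -2.3]
grip_width: 39.1
gripper_force: 30.8
```

{"method": "carry_out", "body": {"motion": [[[0.05, 0, 0.2], 0, 0.2], [[0, 0, 0.12], 0, 0.2], [[0, 0, 0], 0, 0.2], [[0, 0, 0], 0, 0.2]]}}

```text
time_s: 39.07
position: [596.5, 52.9, 55.6]
tool_rot: [0.721, 0.692, 0.0, 0.0]
ft_force: [-0.4, -0.8, 1.0]
grip_width: 39.5
gripper_force: 31.1
```

{"method": "carry_out", "body": {"motion": [[[0, 0, 0.08], 0, 0.2], [[0, 0, 0], 0, 0.2], [[0, 0, 0], 0, 0.2]]}}

```text
time_s: 39.32
position: [596.6, 52.9, 55.5]
tool_rot: [0.721, 0.692, 0.0, 0.0]
ft_force: [-4.2, -0.3, 12.3]
grip_width: 39.1
gripper_force: 32.2
```

{"method": "carry_out", "body": {"motion": [[[0, 0, -0.06], 0, 0.2], [[0, 0, 0], 0, 0.5], [[0, 0, 0], 0, 0.55], [[0, 0, 0], 0, 0.7], [[0, 0, 0], 0, 1], [[0, 0, 0], 0, 1], [[0, 0, 0], 0, 1], [[0, 0, 0], 0, 1]]}}

```text
time_s: 39.98
position: [596.4, 52.9, 55.2]
tool_rot: [0.721, 0.692, 0.0, -0.0]
ft_force: [-0.6, -0.7, -0.4]
grip_width: 85.5
gripper_force: 0.0
```

{"method": "carry_out", "body": {"motion": [[[0, 0, -1], 0, 1], [[0, 0, -3], 0, 1], [[0, 0, -4], 0, 1], [[0, 0, -4], 0, 1], [[-2.5, 0, -2], 0, 1], [[-3, 0, 0], 0, 1], [[0, 0, 0], 0, 1], [[0, 0, 0], 0, 1]]}}

```text
time_s: 40.65
position: [594.2, -3.2, 196.2]
tool_rot: [0.722, 0.692, 0.0, 0.0]
ft_force: [-0.3, 0.8, -0.0]
grip_width: 85.7
gripper_force: 0.0
```

```bash
python3 - <<'E'
from h import *
s=r.state(); f=r.grab_frame("wrist"); cv2.imwrite("pics/w12.png",f[:,:,::-1])
np.savez("w12.npz",f=f,p=s['position'],q=s['tool_rot']); print(s['position'],s['time_s'])
E
```

```text
[594.22604567  -3.16833631 196.19348975] 40.65
```

View pics/w12.png

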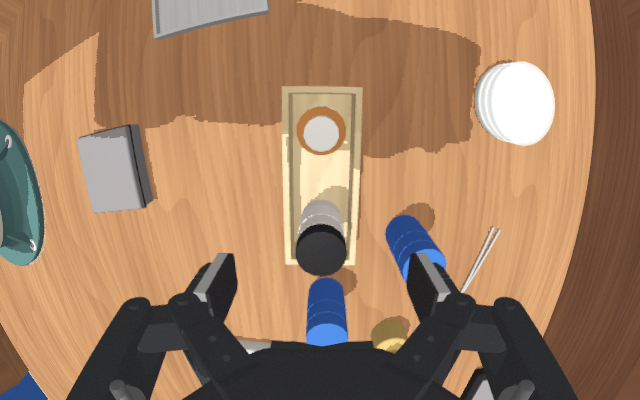

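The view matches the starting one: bottle cap at (321,133) and jar lid at (321,250), both upright and in the same place relative to the caddy as before. I'm handing it in.

```bash
python3 -c "
from station import r
print(r.sign_off())"
```

```text
the job is handed in; nothing more can be done
None
```

I handed the job in at about 41 s: the pot stands on the glass disc within about 2 mm of its centre, the jar and bottle are back upright in the caddy to within a few mm of where they started, and the beaker and brass weight were not touched; `sign_off()` returned no verdict.

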